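# Test the slide rails and reject the one that binds

### The job

First push the red carriage of each of the three slide rails uphill as far as it will go and leave it there, with all three rails still in the stand. One rail binds part-way: then lift that rail out of the stand and lower it, held until it is down rather than dropped, into the yellow reject tray, lying flat with its carriage on top. Leave the two free-running rails in their places with their carriages fully home at the top, and do not disturb the other things on the bench.

Things in the scene. Friction and masses are not known exactly. Their poses are not given: they have to be found in the camera images.
- stand: Grey sloping test stand, fixed; deck 236 x 290 mm, tilted 30 degrees: it rises away from the robot along the stand's +x (stand z is vertical). Origin on the bench top below the deck's centre, where the deck is 75 mm up. Three rails lie on it, 95 mm apart along y, on 10 mm pads between blue stops 22 mm (low end) and 30 mm (top) above the deck; cheeks 20 mm high flank only their lowest 30 mm.
- lamp (a point): Middle of the strip lamp, a fixed bar 24 mm thick along stand y, 43 mm in +x of the stand's origin, 270 mm up, on posts at y = +-152 mm. It keeps a vertical gripper off the upper half of the rails. A gripper square to the deck (tilted 30 degrees, fingers pointing down and away from the robot) passes below it, and a rail lifted square to the deck clears it.
- rail_left: Loose slide rail, the left one (+y): closed aluminium box section with black ends, 190 mm long (own x, uphill), 42 wide (y), 30 high (z), 0.3 to 0.5 kg with its carriage. Origin: centre of its underside. On the stand its underside is 10 mm above the deck, tilted 30 degrees. On the rail that binds, own x 30 to 70 mm stays free of the carriage: grip there, across the 42 mm width.
- carriage_left (a joint): Travel of that rail's red carriage, m: 0 at the low end, 0.110 at the upper stop; carriage centre at rail x = -0.069 + value. Starts at 0 to 0.025, takes about 4 N to push, stays where left. On a free rail it reaches 0.110; on the one that binds it stops dead at about 0.068. Exactly one of the three rails binds, any of them, and it looks like the others.
- carriage_left_top (a point): Centre of the top of that carriage's red block, 47 mm above the rail's underside. The block is 36 mm long (rail x), 34 wide (y), 16 high, 1 mm clear of the rail's top; a black post, 16 mm diameter, rises 22 mm above this point. Push it with shut fingers on the block's downhill face.
- rail_mid: Loose slide rail, the middle one: closed aluminium box section with black ends, 190 mm long (own x, uphill), 42 wide (y), 30 high (z), 0.3 to 0.5 kg with its carriage. Origin: centre of its underside. On the stand its underside is 10 mm above the deck, tilted 30 degrees. On the rail that binds, own x 30 to 70 mm stays free of the carriage: grip there, across the 42 mm width.
- carriage_mid (a joint): Travel of that rail's red carriage, m: 0 at the low end, 0.110 at the upper stop; carriage centre at rail x = -0.069 + value. Starts at 0 to 0.025, takes about 4 N to push, stays where left. On a free rail it reaches 0.110; on the one that binds it stops dead at about 0.068. Exactly one of the three rails binds, any of them, and it looks like the others.
- carriage_mid_top (a point): Centre of the top of that carriage's red block, 47 mm above the rail's underside. The block is 36 mm long (rail x), 34 wide (y), 16 high, 1 mm clear of the rail's top; a black post, 16 mm diameter, rises 22 mm above this point. Push it with shut fingers on the block's downhill face.
- rail_right: Loose slide rail, the right one (-y): closed aluminium box section with black ends, 190 mm long (own x, uphill), 42 wide (y), 30 high (z), 0.3 to 0.5 kg with its carriage. Origin: centre of its underside. On the stand its underside is 10 mm above the deck, tilted 30 degrees. On the rail that binds, own x 30 to 70 mm stays free of the carriage: grip there, across the 42 mm width.
- carriage_right (a joint): Travel of that rail's red carriage, m: 0 at the low end, 0.110 at the upper stop; carriage centre at rail x = -0.069 + value. Starts at 0 to 0.025, takes about 4 N to push, stays where left. On a free rail it reaches 0.110; on the one that binds it stops dead at about 0.068. Exactly one of the three rails binds, any of them, and it looks like the others.
- carriage_right_top (a point): Centre of the top of that carriage's red block, 47 mm above the rail's underside. The block is 36 mm long (rail x), 34 wide (y), 16 high, 1 mm clear of the rail's top; a black post, 16 mm diameter, rises 22 mm above this point. Push it with shut fingers on the block's downhill face.
- reject_tray: Yellow open reject tray, fixed flat on the bench left or right of the stand: 250 mm (own x) by 150 mm (own y), walls 4 mm thick and 30 mm high, floor 4 mm thick. Origin at the centre of its underside. A wooden spares box of like size stands on the other side of the stand and is not used.
- wrench: Loose steel wrench, 190 mm, lying before the stand. Bystander: leave it alone.
- screwdriver: Loose screwdriver, 200 mm, lying before the stand. Bystander: leave it alone.
- hammer: Loose hammer, 280 mm, lying towards the right side. Bystander: leave it alone.
- spray_can: Red spray can, 66 mm diameter, 170 mm tall, standing beside the stand. Bystander: leave it alone.
- grease_jar: Yellow jar, 80 mm diameter, 80 mm tall, standing beside the stand. Bystander: leave it alone.
- gear: Dark steel gear wheel, about 100 mm diameter, 30 mm high, lying towards the left side. Bystander: leave it alone.
Things that resemble listed ones, but are neither listed nor needed, are in the scene too. Leave any blue or purple look-alike of the rail_left alone.

How it is judged:
By the outcome, as a careful person would: the job done as asked, in the order asked, and still so for the second after the job is handed in, with the robot touching nothing.
It also fails if it takes over 64 s, if anything falls off the work surface, if the arm or the gripper's body presses on something with over 40 N, if the wrist force passes 120 N, or if a joint passes its speed limit or range.

### The arm

A 6-joint arm with a two-finger parallel gripper is mounted at the origin on the work surface. World frame = base frame: x ahead of the robot, y to its left, z up, the work surface at z = 0. Lengths are in m, angles in rad, forces in N, time in s.
With the tool pointing down it reaches from about 0.325 to 0.875 m from the base axis. Payload 4.4 kg.
Tool frame: the origin (TCP) lies at the very end of the fingers, on their centre line; the grasp point (between the pads) lies 19 mm behind it; z points along the fingers, y is the direction in which the jaws open and shut (so a half turn about z gives the same grasp; the last joint's range is limited). The gripper opens to 85 mm and grips with 20 to 120 N. Pads are 22 mm wide; open, the fingers measure 114 mm over their backs; the gripper's body (76 mm by 85 mm) begins 54 mm behind the grasp point. The pads swing forward as they close: fully open they stand 13 mm farther back than shut.
Start: joints at [1.052, 0.207, 1.542, -0, 1.393, -0.15], TCP at [0.207, 0.536, 0.231] pointing down, gripper open.
Joint ranges: [-2.73, 2.73], [-0.86, 2.22], [0.23, 2.46], [-1.11, 4.25], [0.08, 2.63], [-2.82, 2.82]. Speed limits (rad/s): [2.79, 2.79, 3.14, 3.14, 3.14, 3.14].

### API

Orientations are given as a 3x3 rotation matrix whose columns are the frame's x, y, z axes.
In Python, from plant import status, optics, ctrl gives the robot as it stands. The module is installed in compiled form; this text tells all that it offers.
- The arm moves only by the shell command python3 -m crank 'ROWS' [FORCE]. ROWS is JSON, a list of rows, each a list of 3 entries, a list of its own where there are three numbers: the shift along the tool's x, y, z in m, then the turn about the tool's z in rad, then the finger opening in m, from 0 to 0.0854. In form: [[[tx, ty, tz], roll, hand], ...]. A call has 1 to 8 rows; each row shifts and turns the commanded pose from where the row before left it, along the tool's axes as they then stand; what a row does not reach is not made up. A row lasts 1/10 s, in which the tool goes at most 50 mm and 8.59 degrees, less where a joint would pass 70% of its speed; a pose out of reach is approached as far as the arm can. A call is refused whole if a number of a shift passes 0.05 or a number of a turn 0.15, either way. A call with a gripper value outside its range is refused whole. The fingers move at their own pace and stop on an object; FORCE is the grip in N (left out, the last holds). Time passes only in rows, so rows that do not move let the fingers close. It gives the time, the measured TCP pose, the force and the opening at its end, in the units of the state.
- status.read_state(): the state, without advancing time (a new reading comes with each control period).
- optics.grab_frame(name): name is "side" or "top"; returns (picture, depth): 480x640x3 uint8, red, green, blue; 480x640 float32, m along the optical axis (not along the pixel's ray), 0 where there is no reading.
- optics.camera_info(name): a dict with "K" (3x3 intrinsics, pixels), "world_to_cam" (4x4, takes a point from world to camera coordinates). Camera axes: x right, y up, looking along -z (the intrinsics and any distortion apply to the point x, -y, -z); pixel columns grow to the right and rows downward; lengths in m; the calibration is good to about 2 mm. A picture is of the moment at which its call begins. camera_info takes no time and is no camera call.
- ctrl.hand_in(): hands the job in, once; it reports no verdict.
The state is a dict: "time": time; "qpos": joint angles; "qvel": joint speeds; "joint_efforts": joint torques, N m; "eef_pos": TCP position; "ee_rot": TCP orientation; "wrist_force": force on the tool from outside, world axes, zero at the start; "torque": the same for the moment, N m; "width": finger opening in m.
Only numpy, scipy, OpenCV 4.12 (cv2) and the standard library are available. Lean on these libraries where they do the work, as an engineer would, in place of code of your own. Each camera call takes 0.05 s, during which the arm holds its last target. There are 200 camera calls.

## Working session

There is one attempt and no reset: what is moved stays moved. The work goes in short steps, Python scripts to look and compute and a shell command to move; the robot and the scene stay as the last step left them, time stands still between calls to the robot, and variables do not carry over. Pictures are saved under pics/ and viewed, about 8 in all and at most 12, crops included, and the job is handed in when it is done.

```bash
mkdir -p pics
python3 - <<'E'
from plant import status, optics
import cv2,json,numpy as np
s=status.read_state()
print({k:np.round(v,3).tolist() for k,v in s.items()})
for n in("top","side"):
    p,d=optics.grab_frame(n); cv2.imwrite(f"pics/{n}0.png",p[...,::-1]); np.save(f"{n}0.npy",d)
    c=optics.camera_info(n); print(n,{k:np.round(v,4).tolist() if not isinstance(v,str) else v for k,v in c.items()})
E
```

```text
{'time': 0.0, 'qpos': [1.051, 0.207, 1.543, 0.0, 1.393, -0.151], 'qvel': [-0.001, -0.001, -0.0, 0.001, -0.0, -0.0], 'joint_efforts': [-0.0, -38.304, -29.159, -0.0, 0.011, -0.0], 'eef_pos': [0.207, 0.536, 0.23], 'ee_rot': [[-0.933, 0.36, -0.001], [0.36, 0.933, -0.002], [0.0, -0.002, -1.0]], 'wrist_force': [0.627, 0.236, -0.283], 'torque': [-0.008, -0.011, 0.035], 'width': 0.086}
top {'K': [[587.9196, 0.0, 323.6799], [0.0, 587.9196, 238.6709], [0.0, 0.0, 1.0]], 'world_to_cam': [[0.0285, -0.9996, 0.0029, -0.0267], [0.9966, 0.0287, 0.0768, -0.4713], [-0.0768, 0.0007, 0.997, -1.6944], [0.0, 0.0, 0.0, 1.0]]}
side {'K': [[461.7767, 0.0, 314.1838], [0.0, 461.7767, 245.7913], [0.0, 0.0, 1.0]], 'world_to_cam': [[0.7062, -0.708, 0.0058, -0.342], [0.3682, 0.3743, 0.8511, -0.3248], [-0.6047, -0.5989, 0.525, -1.2317], [0.0, 0.0, 0.0, 1.0]]}
```

View pics/top0.png

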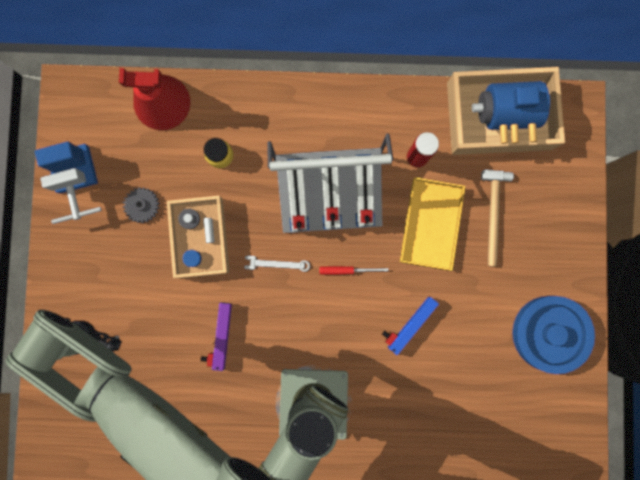

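View pics/side0.png

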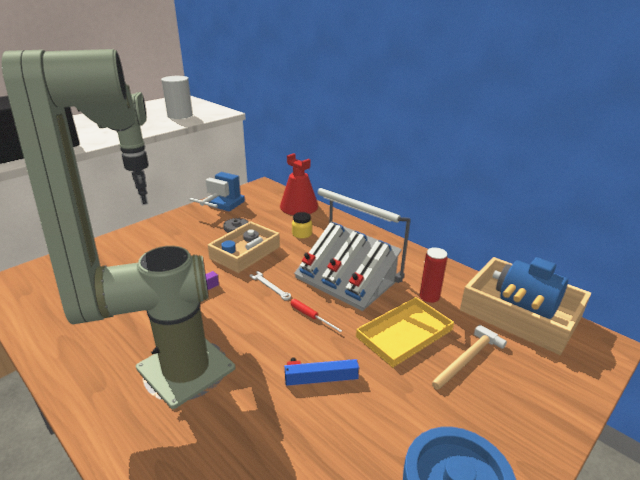

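Top view: the stand sits at about (331,190) with red carriages at (298,222), (332,214) and (366,216). The yellow tray is at (434,224). Blue and purple look-alikes lie at (413,325) and (222,337), off the stand. The three rails on the grey stand are the ones meant. I'll confirm with an enlarged crop and take positions from depth.

```bash
cat > h.py <<'E'
import numpy as np,cv2
from plant import status,optics
def deproj(n,d,u,v,z=None):
    c=optics.camera_info(n);K=np.array(c["K"]);T=np.linalg.inv(np.array(c["world_to_cam"]))
    u=np.asarray(u,float);v=np.asarray(v,float)
    if z is None: z=d[np.round(v).astype(int),np.round(u).astype(int)]
    P=np.stack([(u-K[0,2])/K[0,0]*z,-(v-K[1,2])/K[1,1]*z,-z,np.ones_like(z)],-1)
    return (P@T.T)[...,:3]
def cloud(n,d):
    v,u=np.mgrid[:480,:640]; return deproj(n,d,u,v,d)
def proj(n,P):
    c=optics.camera_info(n);K=np.array(c["K"]);W=np.array(c["world_to_cam"])
    P=np.atleast_2d(P);q=P@W[:3,:3].T+W[:3,3]; q=q*[1,-1,-1]; q=q@K.T; return q[:,:2]/q[:,2:]
E
python3 - <<'E'
from h import *
out=[]
p=cv2.imread("pics/top0.png");d=np.load("top0.npy");X=cloud("top",d)
ps=cv2.imread("pics/side0.png");ds=np.load("side0.npy");Xs=cloud("side",ds)
a=cv2.resize(p[130:280,260:480],None,fx=3.6,fy=3.6,interpolation=cv2.INTER_CUBIC)
cv2.imwrite("pics/c1.png",a)
b=cv2.resize(ps[180:370,280:470],None,fx=3.1,fy=3.1,interpolation=cv2.INTER_CUBIC)
cv2.imwrite("pics/c2.png",b)
def blobs(nm,p,X,box):
    h=cv2.cvtColor(p,cv2.COLOR_BGR2HSV).astype(int)
    red=((h[...,0]<8)|(h[...,0]>172))&(h[...,1]>150)&(h[...,2]>70)
    m=np.zeros_like(red);m[box[0]:box[1],box[2]:box[3]]=1;red&=m
    n,l,s,c=cv2.connectedComponentsWithStats(red.astype(np.uint8))
    for i in range(1,n):
        if s[i,4]>15:
            Q=X[l==i];print(nm,"red",s[i],c[i].round(1),np.median(Q,0).round(4),np.percentile(Q,5,0).round(3),np.percentile(Q,95,0).round(3))
blobs("top",p,X,(180,240,270,395));blobs("side",ps,Xs,(230,300,290,410))
for nm,pp,XX in(("top",p,X),("side",ps,Xs)):
    h=cv2.cvtColor(pp,cv2.COLOR_BGR2HSV).astype(int)
    y=(h[...,0]>20)&(h[...,0]<32)&(h[...,1]>150)&(h[...,2]>100)
    n,l,s,c=cv2.connectedComponentsWithStats(y.astype(np.uint8))
    i=1+s[1:,4].argmax();Q=XX[l==i];r=cv2.minAreaRect(Q[:,:2].astype(np.float32));print(nm,"tray",r,np.percentile(Q[:,2],[5,50,95]).round(4))
    # lamp: z 0.255..0.29 in stand region
    m=(XX[...,2]>.255)&(XX[...,2]<.29)&(XX[...,0]>.5)&(XX[...,0]<1.0)&(abs(XX[...,1]+.05)<.25)
    Q=XX[m];print("lamp",len(Q),cv2.minAreaRect(Q[:,:2].astype(np.float32)) if len(Q) else 0, Q.max(0),Q.min(0))
    # deck plane: grey low saturation
    m=(XX[...,2]>.012)&(XX[...,2]<.15)&(XX[...,0]>.5)&(XX[...,0]<.95)&(XX[...,1]>-.21)&(XX[...,1]<.13)&(h[...,1]<70)&(h[...,2]<170)
    Q=XX[m]
    best=None;rng=np.random.default_rng(0)
    for _ in range(500):
        t=Q[rng.choice(len(Q),3,0)];nn=np.cross(t[1]-t[0],t[2]-t[0]);L=np.linalg.norm(nn)
        if L<1e-6:continue
        nn/=L; k=abs((Q-t[0])@nn)<.002
        if best is None or k.sum()>best.sum():best=k
    I=Q[best];c0=I.mean(0);nn=np.linalg.svd(I-c0)[2][2];nn*=np.sign(nn[2]);print("deck",len(Q),best.sum(),c0.round(4),nn.round(4),cv2.minAreaRect(I[:,:2].astype(np.float32)),I.min(0),I.max(0))
E
```

```text
top red [327 207  11  13  85] [331.9 212.6] [ 0.5396 -0.0337  0.1051] [ 0.523 -0.046  0.096] [ 0.551 -0.023  0.119]
top red [362 210  10  12  84] [366.  214.8] [ 0.5371 -0.1263  0.0982] [ 0.52  -0.143  0.088] [ 0.547 -0.118  0.112]
top red [294 215  10  13  85] [298.5 220.6] [0.5155 0.0594 0.0969] [0.501 0.046 0.086] [0.526 0.071 0.107]
side red [302 254  13  11  79] [308.3 259.3] [0.5052 0.0495 0.0863] [0.496 0.04  0.075] [0.524 0.07  0.099]
side red [328 260  13  11  77] [334.3 265.3] [ 0.5297 -0.0448  0.0958] [ 0.52  -0.055  0.087] [ 0.548 -0.026  0.107]
side red [349 274  14  12  84] [356.1 279.9] [ 0.5256 -0.139   0.0893] [ 0.517 -0.15   0.081] [ 0.544 -0.119  0.101]
top tray ((0.4713330864906311, -0.20790033042430878), (0.20371001958847046, 0.4251686930656433), 8.171640396118164) [-0.0023  0.0047  0.028 ]
lamp 1286 ((0.6656804084777832, -0.021164357662200928), (0.0716114342212677, 0.3157076835632324), 4.108615875244141) [0.71202128 0.13721689 0.28900445] [ 0.6198139  -0.17882312  0.25510158]
deck 5133 1546 [ 0.6064 -0.0298  0.0781] [-0.5027 -0.0515  0.8629] ((0.6038767099380493, -0.02963249385356903), (0.20517946779727936, 0.2939901649951935), 5.517249584197998) [ 0.5000725  -0.1780339   0.01459912] [0.72012405 0.12442238 0.13736267]
side tray ((0.10358965396881104, -0.5121887922286987), (1.1689211130142212, 0.24959471821784973), 23.3214054107666) [0.0004 0.0038 0.0289]
lamp 736 ((0.6428045630455017, -0.03132133185863495), (0.05722538381814957, 0.3131487965583801), 12.0844087600708) [0.70330508 0.12509625 0.28351849] [ 0.61952597 -0.18364106  0.25509664]
deck 3596 975 [ 0.5949 -0.0771  0.0673] [-0.4956 -0.0513  0.8671] ((0.6059020757675171, -0.031977877020835876), (0.21391090750694275, 0.3051183819770813), 5.460089683532715) [ 0.50020037 -0.18457503  0.01325357] [0.72675817 0.12963845 0.1400824 ]
```

View pics/c1.png

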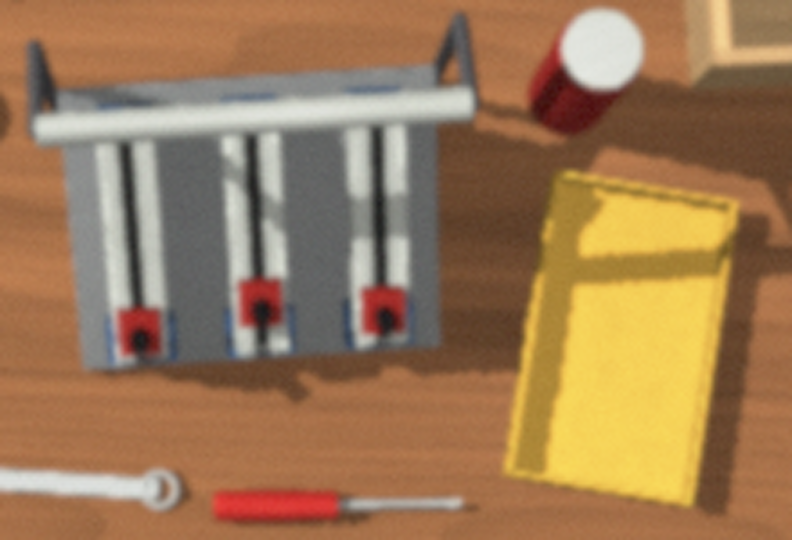

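View pics/c2.png

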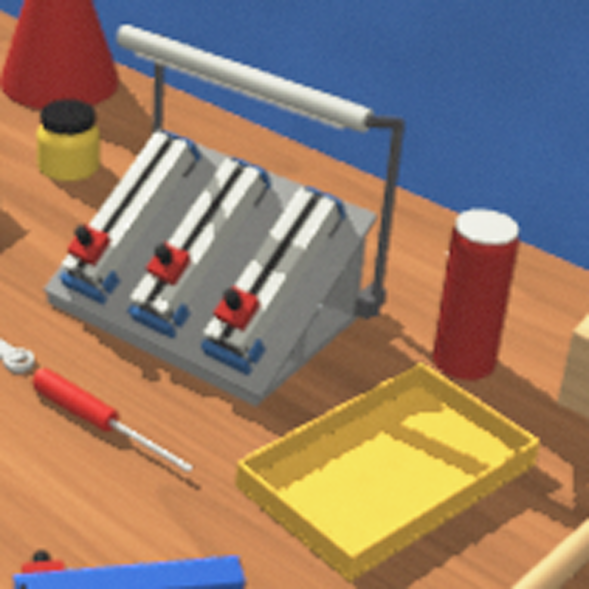

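Crop c1 (top view) shows deck corners at about (85,370), (440,345), (437,66) and (57,92). The tray corners are (558,170), (740,202), (692,507) and (505,475). Crop c2 (side view) confirms the three silver rails with red carriages on the stand. The moves only allow a roll about the tool's z, so the gripper stays vertical. I'll push with a vertical tool and grip the binding rail near its middle, straddling the narrower carriage. Next I fit the stand and tray poses.

```bash
cat >> h.py <<'E'
c,s_=np.cos(np.pi/6),.5
def rz(a): return np.array([[np.cos(a),-np.sin(a),0],[np.sin(a),np.cos(a),0],[0,0,1]])
def deck(st,s,y,h): # s uphill, h above deck
    return np.array([st[0],st[1],0])+rz(st[2])@np.array([s*c-h*s_,y,.075+s*s_+h*c])
E
python3 - <<'E'
from h import *
from scipy.optimize import least_squares
t=np.array([[85,370],[440,345],[437,66],[57,92]])/3.6+[260,130]
sd=np.array([[375,213],[48,292],[260,390]])/3.1+[280,180]
H=[(-.118,.145),(-.118,-.145),(.118,-.145),(.118,.145)]
def f(q):
    P=[deck(q,a,b,0) for a,b in H]
    S=[P[2],P[0],P[1]]
    return np.r_[(proj("top",P)-t).ravel(),(proj("side",S)-sd).ravel()]
r=least_squares(f,[.602,-.03,.1]);print("stand",r.x.round(4),r.fun.round(1))
for nm in("top","side"):
    for y in(.095,0,-.095):
        for v in (0,.02): 
            print(nm,y,v,proj(nm,deck(r.x,-.069+v,y,.049)).round(1))
tt=np.array([[558,170],[740,202],[692,507],[505,475]])/3.6+[260,130]
def g(q): return (proj("top",[np.array([q[0],q[1],.03])+rz(q[2])@np.array([a,b,0]) for a,b in((.125,.075),(.125,-.075),(-.125,-.075),(-.125,.075))])-tt).ravel()
r2=least_squares(g,[.5,-.25,-.15]);print("tray",r2.x.round(4),r2.fun.round(1))
# depth-based blob -> s,y,h in deck frame
for p in([.5396,-.0337,.1051],[.5371,-.1263,.0982],[.5155,.0594,.0969],[.5052,.0495,.0863],[.5297,-.0448,.0958],[.5256,-.139,.0893]):
    q=rz(-r.x[2])@(np.array(p)-[r.x[0],r.x[1],.075]);print((c*q[0]+s_*q[2]).round(4),q[1].round(4),(-s_*q[0]+c*q[2]).round(4))
E
```

```text
stand [ 0.6023 -0.0304  0.1003] [ 0.2 -0.   0.6 -0.2 -0.  -0.7  0.2 -0.6  0.4 -0.5 -2.4 -1.1 -0.1  1.8]
top 0.095 0 [[299.6 223. ]]
top 0.095 0.02 [[299.  216.5]]
top 0 0 [[333.3 220.6]]
top 0 0.02 [[333.  214.1]]
top -0.095 0 [[367.1 218.2]]
top -0.095 0.02 [[366.9 211.7]]
side 0.095 0 [[307.7 259.7]]
side 0.095 0.02 [[311.  254.9]]
side 0 0 [[330.5 270.1]]
side 0 0.02 [[333.8 265.2]]
side -0.095 0 [[354.9 281.3]]
side -0.095 0.02 [[358.2 276.1]]
tray [ 0.5233 -0.3296 -0.1475] [-0.2  0.1  0.   0.2 -0.2 -0.   0.4 -0.2]
-0.0392 0.003 0.0574
-0.0529 -0.0889 0.0573
-0.056 0.098 0.0576
-0.0711 0.0892 0.0541
-0.0534 -0.0071 0.0548
-0.0683 -0.1004 0.056
```

```bash
cat >> h.py <<'E'
ST=np.array([.6023,-.0304,.1003])
def go(X,Y,Z,ang=np.pi+.1003,frame=ST): # target in stand frame -> tool-axis shift (applied before roll)
    S=status.read_state();R=np.array(S["ee_rot"]);p=np.array([frame[0],frame[1],0])+rz(frame[2])@np.array([X,Y,Z])
    a=np.arctan2(R[1,0],R[0,0]);da=(ang-a+np.pi)%(2*np.pi)-np.pi
    print("world",p.round(4),"tool shift",(R.T@(p-np.array(S["eef_pos"]))).round(4),"roll",round(-da,4))
def where(frame=ST):
    S=status.read_state();q=rz(-frame[2])@(np.array(S["eef_pos"])-[frame[0],frame[1],0])
    print("t",round(S["time"],2),"stand XYZ",q.round(4),"F",np.round(rz(-frame[2])@S["wrist_force"],1),"w",round(S["width"],4),"q",np.round(S["qpos"],2), "yaw",round(float(np.arctan2(S["ee_rot"][1][0],S["ee_rot"][0][0])),4),"zz",np.round(np.array(S["ee_rot"])[:,2],3))
E
python3 -m crank '[[[0,0,0],-0.15,0],[[0,0,0],-0.15,0],[[0,0,0],-0.15,0],[[0,0,0],-0.018,0],[[0,0,0],0,0]]' 40; python3 -c "
from h import *
where();go(-.135,.095,.15)"
```

```text
time: 0.6
eef_pos: [0.2071, 0.5361, 0.2308]
ee_rot: [[-0.995, -0.097, -0.0], [-0.097, 0.995, -0.001], [0.001, -0.001, -1.0]]
wrist_force: [0.1, 0.6, 0.3]
width: 0.0121
t 0.6 stand XYZ [-0.3364  0.6032  0.2308] F [0.1 0.6 0.3] w 0.0121 q [ 1.05  0.21  1.54  0.    1.39 -0.62] yaw -3.0449 zz [-0.    -0.001 -1.   ]
world [0.4585 0.0506 0.15  ] tool shift [-0.2033 -0.5074  0.0811] roll -0.0036
```

```bash
python3 -m crank '[[[-0.017,-0.0423,0],0,0],[[-0.017,-0.0423,0],0,0],[[-0.017,-0.0423,0],0,0],[[-0.017,-0.0423,0],0,0],[[-0.017,-0.0423,0],0,0],[[-0.017,-0.0423,0],0,0],[[-0.017,-0.0423,0],0,0],[[-0.017,-0.0423,0],0,0]]' >/dev/null;  python3 -m crank '[[[-0.017,-0.0423,0],0,0],[[-0.017,-0.0423,0],0,0],[[-0.017,-0.0423,0],0,0],[[-0.017,-0.0423,0],0,0],[[0,0,0.03],0,0],[[0,0,0.03],0,0],[[0,0,0.02],0,0],[[0,0,0],0,0]]'; python3 -c "
from h import *
where();go(-.130,.095,.072)"
```

```text
time: 2.2
eef_pos: [0.4575, 0.0514, 0.148]
ee_rot: [[-0.995, -0.096, -0.008], [-0.096, 0.995, 0.001], [0.008, 0.001, -1.0]]
wrist_force: [-0.8, -0.9, -0.3]
width: -0.0001
t 2.2 stand XYZ [-0.1358  0.0959  0.148 ] F [-0.9 -0.8 -0.3] w -0.0001 q [-0.08  0.06  1.89 -0.    1.2  -1.74] yaw -3.045 zz [-0.008  0.001 -1.   ]
world [0.4634 0.0511 0.072 ] tool shift [-0.0064 -0.001   0.0759] roll -0.0037
```

```bash
python3 -m crank '[[[-0.006,-0.001,0.03],0,0],[[0,0,0.03],0,0],[[0,0,0.014],0,0],[[0,0,0],0,0]]' >/dev/null
python3 - <<'E'
from h import *
where()
p,d=optics.grab_frame("side");cv2.imwrite("pics/s1.png",cv2.resize(p[180:330,250:450],None,fx=3.5,fy=3.5,interpolation=2)[...,::-1])
E
```

```text
t 2.6 stand XYZ [-0.128   0.095   0.0763] F [-0.4  0.2 -0.1] w 0.0003 q [-0.08  0.18  1.93 -0.    1.03 -1.74] yaw -3.0433 zz [-0.003  0.    -1.   ]
```

View pics/s1.png

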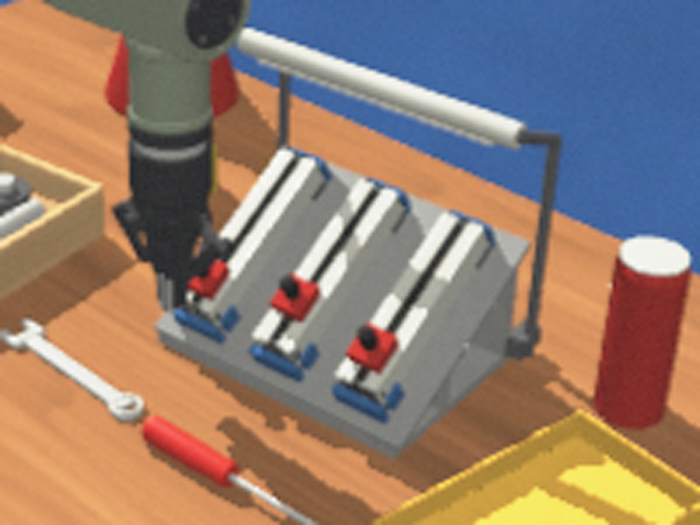

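Picture 5 (s1) shows the shut fingertip at (170,290), just downhill of the left carriage at (208,280) and clear of the low stop. Now I push uphill.

```bash
python3 -m crank '[[[-0.011,0,0.003],0,0],[[-0.00866,0,-0.005],0,0],[[-0.00866,0,-0.005],0,0],[[-0.00866,0,-0.005],0,0],[[-0.00866,0,-0.005],0,0],[[-0.00866,0,-0.005],0,0],[[-0.004,0,-0.0025],0,0]]' >/dev/null; python3 -c "
from h import *
where()"
```

```text
t 3.35 stand XYZ [-0.0671  0.0945  0.1027] F [-3.4  0.5 -1. ] w -0.0001 q [-0.06  0.25  1.77  0.    1.11 -1.73] yaw -3.0424 zz [ 0.002 -0.    -1.   ]
```

```bash
for i in 1; do python3 -m crank '[[[-0.00433,0,-0.0025],0,0],[[0,0,0],0,0]]'|grep -A0 wrist; python3 -m crank '[[[-0.00433,0,-0.0025],0,0],[[0,0,0],0,0]]'|grep wrist; python3 -m crank '[[[-0.00433,0,-0.0025],0,0],[[0,0,0],0,0]]'|grep wrist; done; python3 -c "
from h import *
where()"
```

```text
wrist_force: [-1.7, -0.8, 0.0]
wrist_force: [-2.5, -1.0, -0.2]
wrist_force: [-2.0, -0.9, -0.6]
t 3.95 stand XYZ [-0.0549  0.0944  0.1096] F [-2.1 -0.7 -0.6] w -0.0002 q [-0.05  0.27  1.74  0.    1.14 -1.72] yaw -3.0424 zz [ 0.001 -0.    -1.   ]
```

```bash
python3 -m crank '[[[-0.00433,0,-0.0025],0,0],[[-0.00433,0,-0.0025],0,0]]'|grep -A0 wrist; python3 -m crank '[[[-0.00866,0,-0.005],0,0],[[-0.00433,0,-0.0025],0,0],[[0,0,0],0,0]]'|grep wrist; python3 -c "
from h import *
where()"; python3 -m crank '[[[-0.00433,0,-0.0025],0,0],[[0,0,0],0,0]]'|grep wrist; python3 -m crank '[[[-0.00433,0,-0.0025],0,0],[[0,0,0],0,0]]'|grep wrist; python3 -c "
from h import *
where()"
```

```text
wrist_force: [-3.3, -2.2, -0.7]
wrist_force: [-1.1, -1.1, 0.5]
t 4.45 stand XYZ [-0.0318  0.0944  0.1229] F [-1.2 -1.   0.5] w -0.0 q [-0.05  0.29  1.67  0.    1.17 -1.72] yaw -3.0424 zz [ 0.003  0.    -1.   ]
wrist_force: [-1.7, -1.6, -0.5]
wrist_force: [-1.9, -1.6, -0.4]
t 4.85 stand XYZ [-0.0247  0.0945  0.127 ] F [-2.1 -1.4 -0.4] w -0.0 q [-0.04  0.3   1.65  0.    1.19 -1.71] yaw -3.0424 zz [ 0.001  0.    -1.   ]
```

```bash
for k in 1; do python3 -m crank '[[[-0.0026,0,-0.0015],0,0],[[0,0,0],0,0]]'|grep wrist; python3 -m crank '[[[-0.0026,0,-0.0015],0,0],[[0,0,0],0,0]]'|grep wrist;python3 -m crank '[[[-0.0026,0,-0.0015],0,0],[[0,0,0],0,0]]'|grep wrist; done; python3 -c "
from h import *
where()"
```

```text
wrist_force: [-3.1, -1.9, 0.5]
wrist_force: [-2.2, 0.0, -1.4]
wrist_force: [-4.6, -0.5, -1.1]
t 5.45 stand XYZ [-0.0176  0.0947  0.1312] F [-4.6 -0.  -1.1] w 0.0001 q [-0.04  0.31  1.63  0.    1.2  -1.71] yaw -3.0424 zz [-0.001  0.    -1.   ]
```

```bash
for k in 1; do python3 -m crank '[[[-0.0026,0,-0.0015],0,0],[[0,0,0],0,0]]'|grep wrist; python3 -m crank '[[[-0.0026,0,-0.0015],0,0],[[0,0,0],0,0]]'|grep wrist; done
python3 - <<'E'
from h import *
where()
p,d=optics.grab_frame("side");cv2.imwrite("pics/s2.png",cv2.resize(p[150:330,250:450],None,fx=3.3,fy=3.3,interpolation=2)[...,::-1])
E
```

```text
wrist_force: [-8.3, -1.4, -1.0]
wrist_force: [-12.5, -3.2, -0.9]
t 5.85 stand XYZ [-0.017   0.0947  0.1319] F [-12.7  -1.9  -0.9] w 0.0001 q [-0.04  0.32  1.62 -0.    1.22 -1.71] yaw -3.042 zz [-0.012 -0.001 -1.   ]
```

View pics/s2.png

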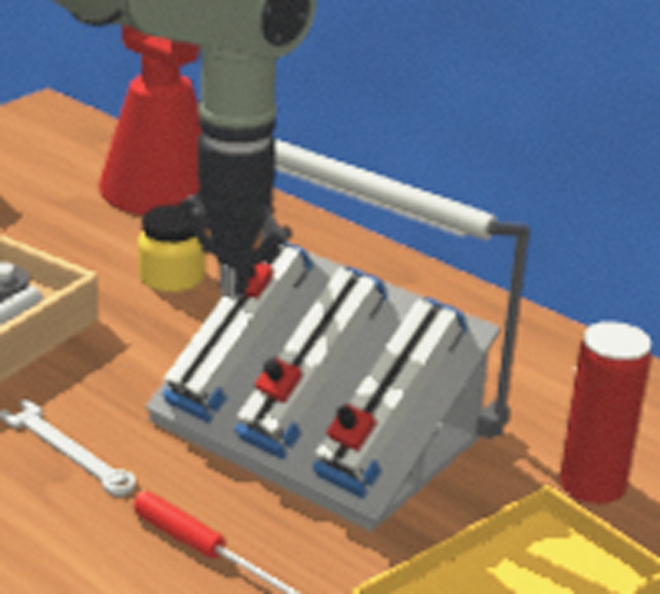

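Picture 6 (s2) shows the left carriage at (258,275) near the top stop. It stopped dead with 12 N at about 110 mm of travel, so the left rail is free. Next the middle one.

```bash
python3 -m crank '[[[0.02,0,0.004],0,0],[[0.033,0,0.014],0,0],[[0.033,0,0.014],0,0],[[0.032,0,0.014],0,0],[[0,-0.032,0],0,0],[[0,-0.032,0],0,0],[[0,-0.031,0],0,0],[[0,0,0],0,0]]' >/dev/null
python3 - <<'E'
from h import *
where();go(-.105,0,.08)
p,d=optics.grab_frame("side");np.save("d.npy",d)
h=cv2.cvtColor(p,cv2.COLOR_RGB2HSV).astype(int);X=cloud("side",d)
m=((h[...,0]<8)|(h[...,0]>172))&(h[...,1]>150)&(h[...,2]>60);m[:200]=0;m[310:]=0;m[:,:295]=0;m[:,:]&=(X[...,2]>.05)&(X[...,0]<.72)
n,l,s,cc=cv2.connectedComponentsWithStats(m.astype(np.uint8))
for i in range(1,n):
    if s[i,4]>15: print(s[i],cc[i].round(1))
for y in(.095,0,-.095):print([proj("side",deck(ST,-.069+v,y,.049)).round(1).tolist() for v in(0,.02,.068,.11)])
E
```

```text
t 6.7 stand XYZ [-0.1271 -0.0042  0.0901] F [-0.5  0.7  0. ] w -0.0005 q [-0.28  0.17  1.91 -0.    1.06 -1.95] yaw -3.0464 zz [ 0.008 -0.002 -1.   ]
world [ 0.4978 -0.0409  0.08  ] tool shift [-0.022   0.0043  0.0103] roll -0.0051
[422 254  22  37 572] [432.  272.9]
[330 261  11  10  58] [335.4 265.8]
[349 274  14  12  85] [356.3 279.8]
[[[307.7, 259.7]], [[311.0, 254.9]], [[318.9, 243.8]], [[325.7, 234.2]]]
[[[330.5, 270.1]], [[333.8, 265.2]], [[341.8, 253.5]], [[348.6, 243.5]]]
[[[354.9, 281.3]], [[358.2, 276.1]], [[366.2, 264.0]], [[373.0, 253.5]]]
```

```bash
python3 -m crank '[[[-0.022,0.004,0.011],0,0],[[-0.00866,0,-0.005],0,0],[[-0.00866,0,-0.005],0,0],[[-0.00866,0,-0.005],0,0],[[-0.00866,0,-0.005],0,0],[[-0.00866,0,-0.005],0,0]]' >/dev/null;  python3 -c "
from h import *
where()";for k in 1; do python3 -m crank '[[[-0.0026,0,-0.0015],0,0],[[0,0,0],0,0]]'|grep wrist; python3 -m crank '[[[-0.0026,0,-0.0015],0,0],[[0,0,0],0,0]]'|grep wrist;python3 -m crank '[[[-0.0026,0,-0.0015],0,0],[[0,0,0],0,0]]'|grep wrist; done; python3 -c "
from h import *
where()"
```

```text
t 7.35 stand XYZ [-0.0651  0.0041  0.1025] F [-2.7  1.4 -2.5] w -0.0001 q [-0.22  0.27  1.75  0.    1.12 -1.89] yaw -3.042 zz [-0.001  0.    -1.   ]
wrist_force: [-1.2, 0.2, 0.7]
wrist_force: [-2.9, 0.2, -0.9]
wrist_force: [-2.5, 0.4, -0.5]
t 7.95 stand XYZ [-0.0573  0.0035  0.1068] F [-2.4  0.6 -0.5] w 0.0001 q [-0.22  0.28  1.73 -0.    1.13 -1.89] yaw -3.0425 zz [-0. -0. -1.]
```

```bash
for k in 1; do python3 -m crank '[[[-0.0026,0,-0.0015],0,0],[[0,0,0],0,0]]'|grep wrist; python3 -m crank '[[[-0.0026,0,-0.0015],0,0],[[0,0,0],0,0]]'|grep wrist;python3 -m crank '[[[-0.0026,0,-0.0015],0,0],[[0,0,0],0,0]]'|grep wrist; done; python3 -c "
from h import *
where()"
```

```text
wrist_force: [-3.8, -0.1, -0.2]
wrist_force: [-6.5, -0.3, -1.5]
wrist_force: [-10.7, -1.0, -1.3]
t 8.55 stand XYZ [-0.0535  0.0042  0.1091] F [-10.7   0.1  -1.3] w 0.0002 q [-0.21  0.29  1.71 -0.    1.15 -1.88] yaw -3.0421 zz [-0.01   0.001 -1.   ]
```

The middle carriage stopped dead at about 68 mm with the force rising to 11 N, so the middle rail binds. Now the right one.

```bash
python3 -m crank '[[[0.02,0,0.004],0,0],[[0.03,0,0.01],0,0],[[0.03,0,0.01],0,0],[[0,-0.033,0],0,0],[[0,-0.033,0],0,0],[[0,-0.033,0],0,0],[[0,0,0],0,0]]' >/dev/null; python3 -c "
from h import *
where();go(-.118,-.095,.076)"
```

```text
t 9.25 stand XYZ [-0.1266 -0.1004  0.0893] F [ 0.9 -0.3  0.7] w -0.0 q [-0.46  0.23  1.84 -0.    1.07 -2.12] yaw -3.0464 zz [ 0.008 -0.004 -1.   ]
world [ 0.4944 -0.1367  0.076 ] tool shift [-0.0084  0.0055  0.0133] roll -0.0051
```

```bash
python3 -m crank '[[[-0.011,0.001,0.012],0,0],[[-0.00866,0,-0.005],0,0],[[-0.00866,0,-0.005],0,0],[[-0.00866,0,-0.005],0,0],[[-0.00866,0,-0.005],0,0],[[-0.00866,0,-0.005],0,0],[[0,0,0],0,0]]' >/dev/null;  python3 -c "
from h import *
where()"
```

```text
t 9.95 stand XYZ [-0.073  -0.0946  0.1017] F [-0.6  1.   0.3] w -0.0001 q [-0.4   0.3   1.71  0.    1.12 -2.07] yaw -3.0417 zz [ 0.003 -0.001 -1.   ]
```

```bash
python3 -m crank '[[[-0.0052,0,-0.003],0,0],[[-0.0052,0,-0.003],0,0],[[0,0,0],0,0]]'|grep wrist; python3 -m crank '[[[-0.0052,0,-0.003],0,0],[[-0.0052,0,-0.003],0,0],[[0,0,0],0,0]]'|grep wrist; python3 -c "
from h import *
where()"
```

```text
wrist_force: [-1.7, -0.8, -0.1]
wrist_force: [-2.3, -0.2, 0.6]
t 10.55 stand XYZ [-0.0533 -0.0946  0.113 ] F [-2.3 -0.   0.6] w -0.0001 q [-0.38  0.33  1.65  0.    1.16 -2.05] yaw -3.0423 zz [ 0.002 -0.    -1.   ]
```

```bash
python3 -m crank '[[[-0.0087,0,-0.004],0,0],[[-0.0087,0,-0.004],0,0],[[-0.0087,0,-0.004],0,0],[[-0.0043,0,-0.0025],0,0],[[0,0,0],0,0]]'|grep wrist; python3 -m crank '[[[-0.0026,0,-0.0015],0,0],[[0,0,0],0,0]]'|grep wrist; python3 -m crank '[[[-0.0026,0,-0.0015],0,0],[[0,0,0],0,0]]'|grep wrist;python3 -c "
from h import *
where()"
```

```text
wrist_force: [-4.7, 0.0, 3.0]
wrist_force: [-4.7, -1.7, 4.0]
wrist_force: [-5.7, -0.2, 2.7]
t 11.45 stand XYZ [-0.0191 -0.0948  0.1305] F [-5.6  0.4  2.7] w 0.0 q [-0.35  0.37  1.55 -0.    1.22 -2.02] yaw -3.0424 zz [-0.001 -0.001 -1.   ]
```

```bash
python3 -m crank '[[[-0.0026,0,-0.0015],0,0],[[0,0,0],0,0]]'|grep wrist; python3 -m crank '[[[-0.0026,0,-0.0015],0,0],[[0,0,0],0,0]]'|grep wrist;python3 -c "
from h import *
where()"
```

```text
wrist_force: [-9.6, -1.6, 2.7]
wrist_force: [-12.8, -1.7, 3.3]
t 11.85 stand XYZ [-0.0179 -0.0943  0.1313] F [-12.9  -0.4   3.3] w -0.0001 q [-0.35  0.38  1.54 -0.    1.23 -2.02] yaw -3.0423 zz [-0.011  0.    -1.   ]
```

The right carriage stopped dead at the same X as the left one, so it is home and free. I'll back off and check all three carriages.

```bash
python3 -m crank '[[[0.02,0,0],0,0.0854],[[0.04,0,-0.01],0,0.0854],[[0.04,0,-0.03],0,0.0854],[[0.04,0,-0.03],0,0.0854],[[0.02,0.02,-0.02],0,0.0854],[[0,0,0],0,0.0854]]' 60 >/dev/null
python3 - <<'E'
from h import *
where()
for n in("side","top"):
    p,d=optics.grab_frame(n)
    h=cv2.cvtColor(p,cv2.COLOR_RGB2HSV).astype(int);X=cloud(n,d)
    m=((h[...,0]<8)|(h[...,0]>172))&(h[...,1]>150)&(h[...,2]>60)&(X[...,2]>.05)&(X[...,2]<.2)&(abs(X[...,1]+.03)<.16)&(X[...,0]>.48)&(X[...,0]<.72)
    k,l,s,cc=cv2.connectedComponentsWithStats(m.astype(np.uint8))
    for i in range(1,k):
        if s[i,4]>10: print(n,s[i],cc[i].round(1))
    for y in(.095,0,-.095):print([proj(n,deck(ST,-.069+v,y,.049)).round(1).tolist() for v in(.068,.11)])
    q=p[165:310,280:460] if n=="side" else p[120:250,250:460]
    cv2.imwrite(f"pics/{n}3.png",cv2.resize(q,None,fx=3.5,fy=3.5,interpolation=2)[...,::-1])
E
```

```text
t 12.45 stand XYZ [-0.1725 -0.0744  0.2269] F [ 0.3 -0.7  1.2] w 0.0847 q [-0.46 -0.06  1.83  0.    1.36 -2.13] yaw -3.0426 zz [ 0.009 -0.003 -1.   ]
side [325 230   7  10  50] [327.9 234.2]
side [367 249  13  11  83] [373.3 254.3]
side [336 251  10   9  47] [340.3 255.3]
[[[318.9, 243.8]], [[325.7, 234.2]]]
[[[341.8, 253.5]], [[348.6, 243.5]]]
[[[366.2, 264.0]], [[373.0, 253.5]]]
top [360 175  11  13  92] [365.  180.3]
top [291 180  10  13  93] [295.5 185.2]
top [327 191  10  13  90] [331.2 196.9]
[[[297.7, 200.6]], [[296.5, 186.3]]]
[[[332.0, 198.1]], [[331.2, 183.8]]]
[[[366.4, 195.7]], [[365.9, 181.4]]]
```

View pics/side3.png

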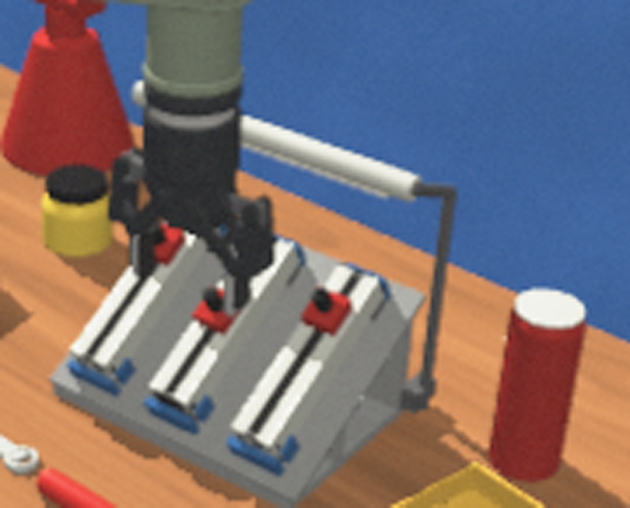

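Picture 7 (side3) shows the left carriage at (165,245) and the right one at (327,310), both near the top. The middle one is part-way at (213,308). The blob positions match 110 / 68 / 110 mm in both cameras. Next I go over the middle rail.

```bash
python3 -m crank '[[[0,0.035,0.015],0,0.0854],[[0,0.035,0.015],0,0.0854],[[-0.03,0.003,0.01],0,0.0854],[[-0.04,0,0.01],0,0.0854],[[-0.04,0,0],0,0.0854],[[-0.03,0,0],0,0.0854],[[0,0,0],0,0.0854],[[0,0,0],0,0.0854]]'>/dev/null; python3 -c "
from h import *
where();go(-.024,.001,.080)"
```

```text
t 13.35 stand XYZ [-0.0332 -0.0013  0.1708] F [-0.2  0.4 -0.5] w 0.0856 q [-0.21  0.25  1.61  0.    1.28 -1.88] yaw -3.0417 zz [-0.003  0.001 -1.   ]
world [ 0.5783 -0.0318  0.08  ] tool shift [-0.0094  0.0022  0.0908] roll -0.0004
```

```bash
python3 -m crank '[[[-0.009,0.002,0.02],0,0.0854],[[0,0,0.02],0,0.0854],[[0,0,0.02],0,0.0854],[[0,0,0.015],0,0.0854],[[0,0,0],0,0.0854],[[0,0,0],0,0.0854]]'>/dev/null; python3 -c "
from h import *
where()"; python3 -m crank '[[[0,0,0.01],0,0.0854],[[0,0,0.006],0,0.0854],[[0,0,0],0,0.0854]]'>/dev/null
python3 - <<'E'
from h import *
where();go(-.024,.001,.080)
p,d=optics.grab_frame("side");cv2.imwrite("pics/s4.png",cv2.resize(p[150:310,280:460],None,fx=3.6,fy=3.6,interpolation=2)[...,::-1])
E
```

```text
t 13.95 stand XYZ [-0.0249  0.0004  0.0978] F [-0.3  0.4 -0.1] w 0.0855 q [-0.21  0.36  1.65  0.    1.14 -1.88] yaw -3.0427 zz [-0.  0. -1.]
t 14.25 stand XYZ [-0.0252  0.0007  0.0809] F [-0.8 -0.4  0.4] w 0.0853 q [-0.21  0.38  1.66  0.    1.11 -1.88] yaw -3.0425 zz [-0.002  0.    -1.   ]
world [ 0.5783 -0.0318  0.08  ] tool shift [-0.0012  0.0003  0.0009] roll -0.0012
```

View pics/s4.png

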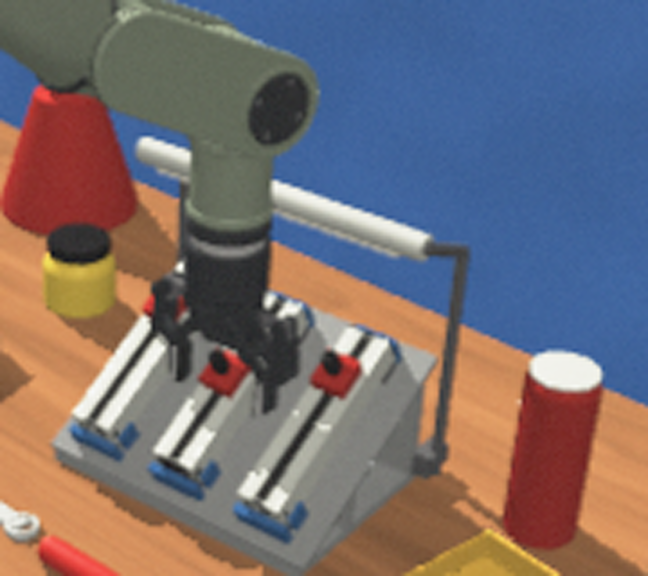

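Picture 8 (s4) shows the open fingers straddling the middle rail and its carriage at (222,368). They touch nothing and are clear of the lamp. Now I close.

```bash
python3 -m crank '[[[0,0,0],0,0.035],[[0,0,0],0,0.035],[[0,0,0],0,0.035],[[0,0,0],0,0.035],[[0,0,0],0,0.035],[[0,0,0],0,0.035]]' 60|tail -2; python3 -c "
from h import *
where()"; python3 -m crank '[[[0.0025,0,-0.0043],0,0.035],[[0.0025,0,-0.0043],0,0.035],[[0,0,0],0,0.035]]'|tail -2;python3 -c "
from h import *
where()"
```

```text
wrist_force: [-0.8, -1.3, 5.0]
width: 0.0412
t 14.9 stand XYZ [-0.0242  0.0002  0.0825] F [-0.9 -1.2  5. ] w 0.0412 q [-0.21  0.38  1.66 -0.    1.11 -1.88] yaw -3.0423 zz [ 0.001 -0.001 -1.   ]
wrist_force: [-0.4, -0.9, -3.5]
width: 0.0407
t 15.2 stand XYZ [-0.0304  0.0008  0.09  ] F [-0.5 -0.9 -3.5] w 0.0407 q [-0.21  0.36  1.67  0.    1.12 -1.88] yaw -3.0424 zz [-0.001  0.    -1.   ]
```

```bash
python3 -m crank '[[[0.005,0,-0.00866],0,0.035],[[0.005,0,-0.00866],0,0.035],[[0.005,0,-0.00866],0,0.035],[[0.005,0,-0.00866],0,0.035],[[0,0,0],0,0.035]]'|tail -2;python3 - <<'E'
from h import *
where()
p,d=optics.grab_frame("side");cv2.imwrite("pics/s5.png",cv2.resize(p[150:310,280:460],None,fx=3.6,fy=3.6,interpolation=2)[...,::-1])
E
```

```text
wrist_force: [0.4, 0.1, -4.7]
width: 0.0412
t 15.7 stand XYZ [-0.0491  0.0002  0.127 ] F [ 0.4  0.1 -4.7] w 0.0412 q [-0.22  0.27  1.69 -0.    1.17 -1.89] yaw -3.0426 zz [ 0.003 -0.001 -1.   ]
```

View pics/s5.png

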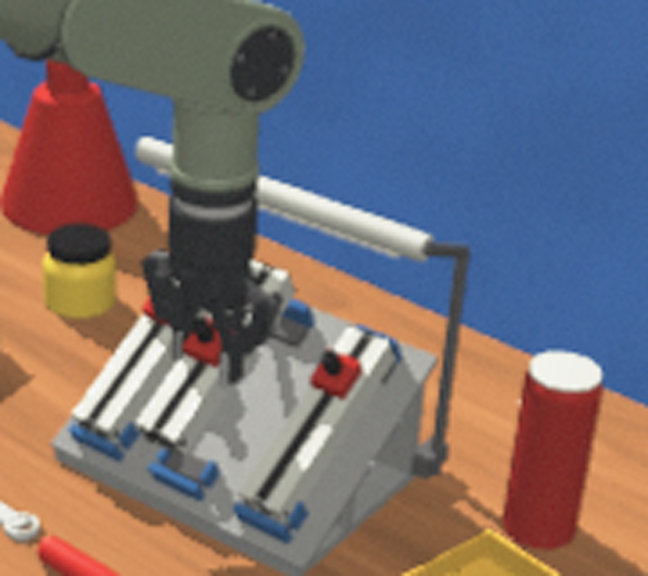

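Picture 9 (s5) shows the rail held parallel to the deck and out of its pocket (left side blue stops at (297,312)). The carriage at (203,340) hasn't moved and the other two rails are in place. I'll back away from the lamp while raising.

```bash
python3 -m crank '[[[0.025,0,-0.01],0,0.035],[[0.03,0,-0.02],0,0.035],[[0.03,0,-0.035],0,0.035],[[0.025,0,-0.035],0,0.035],[[0,0,0],0,0.035]]'|tail -2;python3 - <<'E'
from h import *
where(); T=np.array([.5233,-.3296,-.1475])
go(-.034,0,.225,np.pi-.1475,T)
E
```

```text
wrist_force: [1.7, -0.1, -3.6]
width: 0.0408
t 16.25 stand XYZ [-0.1587 -0.0004  0.2301] F [ 1.7 -0.3 -3.6] w 0.0408 q [-0.3  -0.08  1.85 -0.    1.36 -1.97] yaw -3.0431 zz [ 0.009 -0.003 -1.   ]
world [ 0.4897 -0.3246  0.225 ] tool shift [-0.0176 -0.281   0.0064] roll 0.246
```

```bash
python3 -m crank '[[[-0.002,-0.035,0],0,0.035],[[-0.002,-0.035,0],0,0.035],[[-0.002,-0.035,0],0,0.035],[[-0.002,-0.035,0],0,0.035],[[-0.002,-0.035,0],0,0.035],[[-0.002,-0.035,0],0,0.035],[[-0.002,-0.035,0],0,0.035],[[-0.002,-0.035,0],0,0.035]]'>/dev/null; python3 -m crank '[[[0,0,0],0.125,0.035],[[0,0,0],0.122,0.035],[[0,0,0.03],0,0.035],[[0,0,0.03],0,0.035],[[0,0,0],0,0.035],[[0,0,0],0,0.035]]'|tail -2;python3 - <<'E'
from h import *
where(); T=np.array([.5233,-.3296,-.1475])
go(-.034,0,.08,np.pi-.1475,T)
p,d=optics.grab_frame("side");cv2.imwrite("pics/s6.png",cv2.resize(p[190:370,310:500],None,fx=3.3,fy=3.3,interpolation=2)[...,::-1])
E
```

```text
wrist_force: [0.3, -0.6, -2.9]
width: 0.0408
t 17.65 stand XYZ [-0.1443 -0.2787  0.1634] F [ 0.3 -0.7 -2.9] w 0.0408 q [-0.73  0.29  1.59  0.    1.27 -2.16] yaw 2.9939 zz [-0.002  0.002 -1.   ]
world [ 0.4897 -0.3246  0.08  ] tool shift [-0.0036 -0.0022  0.0834] roll -0.0002
```

View pics/s6.png

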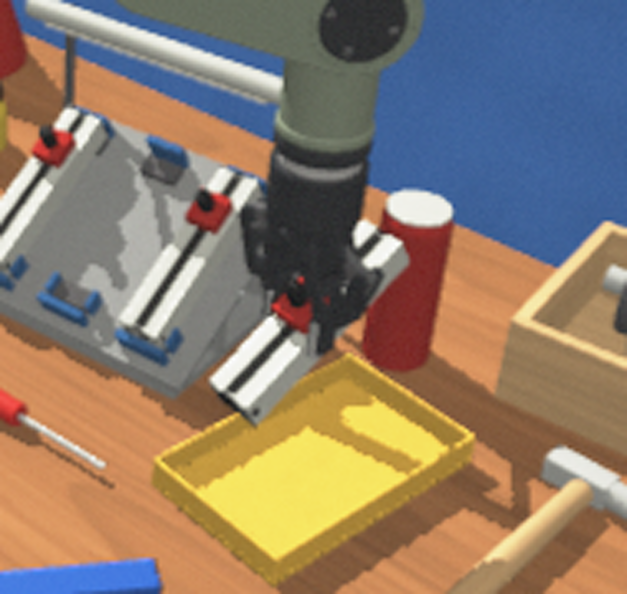

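Picture 10 (s6) shows the rail held above the tray, still at the 30° pitch, with its low end at (245,405) and its carriage on top. The other two rails are in place. I'll lower it until the low end touches.

```bash
python3 -m crank '[[[-0.002,-0.001,0.02],0,0.035],[[-0.0016,-0.001,0.025],0,0.035],[[0,0,0.025],0,0.035],[[0,0,0.02],0,0.035],[[0,0,0.005],0,0.035],[[0,0,0],0,0.035]]'|grep wrist;python3 -c "
from h import *
where(np.array([.5233,-.3296,-.1475]))"
python3 -m crank '[[[0,0,0.005],0,0.035],[[0,0,0],0,0.035]]'|grep wrist
python3 -m crank '[[[0,0,0.004],0,0.035],[[0,0,0],0,0.035]]'|grep wrist
python3 -c "
from h import *
where(np.array([.5233,-.3296,-.1475]))"
```

```text
wrist_force: [-0.6, 0.1, -3.4]
t 18.3 stand XYZ [-0.0325 -0.0009  0.0708] F [-0.6 -0.  -3.4] w 0.0409 q [-0.73  0.41  1.64  0.    1.09 -2.16] yaw 2.9939 zz [ 0.001 -0.001 -1.   ]
wrist_force: [-0.4, 0.0, -4.1]
wrist_force: [-0.3, 0.1, -4.3]
t 18.7 stand XYZ [-0.0332 -0.0006  0.0611] F [-0.3  0.1 -4.3] w 0.0411 q [-0.73  0.42  1.64 -0.    1.08 -2.16] yaw 2.9938 zz [ 0. -0. -1.]
```

```bash
python3 -m crank '[[[0,0,0.005],0,0.035],[[0,0,0],0,0.035]]'|grep wrist
python3 -m crank '[[[0,0,0.004],0,0.035],[[0,0,0],0,0.035]]'|grep wrist
python3 -m crank '[[[0,0,0.003],0,0.035],[[0,0,0],0,0.035]]'|grep wrist
python3 -c "
from h import *
where(np.array([.5233,-.3296,-.1475]))"
```

```text
wrist_force: [-0.2, 0.3, -4.6]
wrist_force: [-1.0, 0.7, -3.9]
wrist_force: [0.4, 0.7, -1.3]
t 19.3 stand XYZ [-0.0328 -0.0007  0.0495] F [ 0.3  0.8 -1.3] w 0.0407 q [-0.73  0.44  1.65  0.    1.05 -2.16] yaw 2.9938 zz [ 0. -0. -1.]
```

The low end touched at TCP z = 0.050, as predicted. Now I ease the grip and follow the arc so the rail pivots flat in the jaws.

```bash
python3 -m crank '[[[0,0,0],0,0.035],[[-0.0025,0,0.003],0,0.035],[[-0.0025,0,0.003],0,0.035],[[0,0,0],0,0.035]]' 25|grep wrist
python3 -m crank '[[[-0.0023,0,0.003],0,0.035],[[-0.0023,0,0.003],0,0.035],[[0,0,0],0,0.035]]'|grep wrist
python3 -c "
from h import *
where(np.array([.5233,-.3296,-.1475]))"
```

```text
wrist_force: [0.5, 1.8, 5.5]
wrist_force: [3.6, 0.8, 4.5]
t 20.0 stand XYZ [-0.0219 -0.0009  0.0378] F [3.4 1.3 4.5] w 0.0404 q [-0.72  0.47  1.63  0.    1.04 -2.15] yaw 2.9938 zz [ 0.003 -0.002 -1.   ]
```

```bash
python3 -m crank '[[[-0.002,0,0.0033],0,0.035],[[-0.002,0,0.0033],0,0.035],[[-0.0017,0,0.0034],0,0.035],[[-0.0017,0,0.0034],0,0.035],[[0,0,0],0,0.035]]'|grep wrist
python3 - <<'E'
from h import *
where(np.array([.5233,-.3296,-.1475]))
p,d=optics.grab_frame("side");cv2.imwrite("pics/s7.png",cv2.resize(p[230:370,330:480],None,fx=4,fy=4,interpolation=2)[...,::-1])
E
```

```text
wrist_force: [4.4, 1.9, 2.8]
t 20.5 stand XYZ [-0.0137 -0.001   0.0247] F [4.1 2.5 2.8] w 0.0409 q [-0.72  0.51  1.61  0.    1.02 -2.14] yaw 2.9935 zz [ 0.005 -0.002 -1.   ]
```

View pics/s7.png

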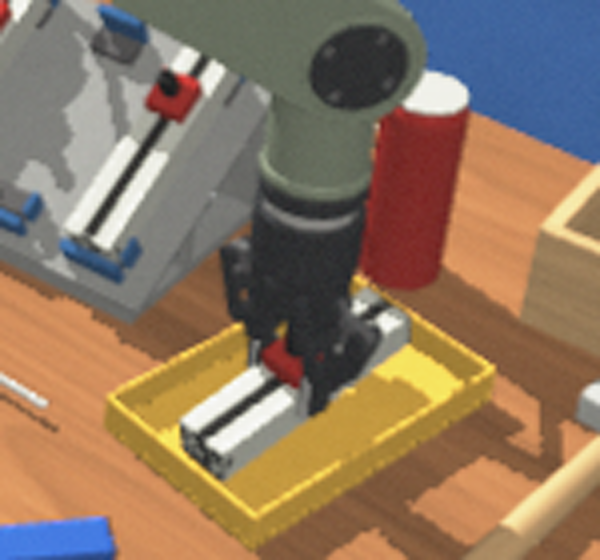

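Picture 11 (s7) shows the rail almost flat inside the tray, with its low end at (215,440) and its upper end still about 10° up at (385,315). I continue down.

```bash
python3 -m crank '[[[-0.0015,0,0.0035],0,0.035],[[-0.0012,0,0.0035],0,0.035],[[0,0,0],0,0.035]]'|grep wrist
python3 -m crank '[[[-0.001,0,0.003],0,0.035],[[0,0,0],0,0.035]]'|grep wrist
python3 -m crank '[[[-0.0005,0,0.002],0,0.035],[[0,0,0],0,0.035]]'|grep wrist
python3 -c "
from h import *
where(np.array([.5233,-.3296,-.1475]))"
```

```text
wrist_force: [5.0, 0.5, 4.7]
wrist_force: [4.8, -0.8, 4.1]
wrist_force: [5.8, 0.0, 3.8]
t 21.25 stand XYZ [-0.0099 -0.0014  0.0125] F [5.7 0.9 3.8] w 0.0409 q [-0.71  0.53  1.6   0.    1.   -2.14] yaw 2.9938 zz [ 0.004 -0.003 -1.   ]
```

```bash
python3 -m crank '[[[0,0,0.002],0,0.035],[[0,0,0],0,0.035]]'|grep wrist
python3 -m crank '[[[0,0,0.0015],0,0.035],[[0,0,0],0,0.035]]'|grep wrist
python3 - <<'E'
from h import *
T=np.array([.5233,-.3296,-.1475]);where(T)
# rail tilt from depth of the silver top in tray
for n in("side","top"):
    p,d=optics.grab_frame(n);X=cloud(n,d);q=(X-[T[0],T[1],0])@rz(T[2])
    for a in np.arange(-.11,.11,.02):
        m=(abs(q[...,0]-a)<.01)&(abs(abs(q[...,1])-.013)<.007)&(q[...,2]>.015)&(q[...,2]<.1)
        if m.sum()>4: print(n,a.round(2),m.sum(),np.median(q[m][:,2]).round(4))
E
```

```text
wrist_force: [5.9, 0.2, 5.6]
wrist_force: [5.4, 1.0, 8.3]
t 21.65 stand XYZ [-0.0095 -0.0015  0.0101] F [5.2 1.7 8.3] w 0.0409 q [-0.71  0.54  1.6   0.    1.   -2.14] yaw 2.9937 zz [ 0.005 -0.003 -1.   ]
side -0.11 22 0.0235
side -0.09 70 0.0313
side -0.07 50 0.0329
side -0.05 47 0.0327
side -0.03 97 0.0425
side -0.01 64 0.0486
side 0.07 11 0.0335
side 0.09 27 0.0336
top -0.05 18 0.034
top -0.03 19 0.0354
top 0.05 10 0.0377
top 0.07 31 0.033
top 0.09 20 0.0345
```

The rail top is at about 0.033–0.034 m at both ends, so the rail lies flat. I release and rise.

```bash
python3 -m crank '[[[0,0,0],0,0.075],[[0,0,0],0,0.075],[[0,0,0],0,0.075],[[0,0,-0.01],0,0.075],[[0,0,-0.02],0,0.075],[[0,0,-0.03],0,0.075],[[0,0,-0.04],0,0.075],[[0,0,-0.05],0,0.075]]'|tail -2
python3 -m crank '[[[0.03,0,-0.03],0,0.075],[[0.04,0,-0.02],0,0.075],[[0.04,0,0],0,0.075],[[0.03,0,0],0,0.075],[[0,0,0],0,0.075]]'|tail -2
python3 - <<'E'
from h import *
T=np.array([.5233,-.3296,-.1475]);where(T)
P={}
for n in("side","top"):
    p,d=optics.grab_frame(n);P[n]=p;X=cloud(n,d);q=(X-[T[0],T[1],0])@rz(T[2])
    for a in np.arange(-.11,.11,.02):
        m=(abs(q[...,0]-a)<.01)&(abs(abs(q[...,1])-.013)<.007)&(q[...,2]>.015)&(q[...,2]<.1)
        if m.sum()>4: print(n,a.round(2),m.sum(),np.median(q[m][:,2]).round(4))
a=cv2.resize(P["side"][180:370,280:490],None,fx=1.9,fy=1.9,interpolation=2);b=cv2.resize(P["top"][120:300,250:450],None,fx=2,fy=2,interpolation=2)
a=a[:360,:399];cv2.imwrite("pics/end.png",np.hstack([a,b[:a.shape[0]] if b.shape[0]>=a.shape[0] else cv2.copyMakeBorder(b,0,a.shape[0]-b.shape[0],0,0,0)])[...,::-1])
E
```

```text
wrist_force: [0.9, -0.5, -0.7]
width: 0.0745
wrist_force: [0.5, 0.5, -0.3]
width: 0.075
t 23.05 stand XYZ [-1.553e-01  1.000e-04  2.083e-01] F [ 0.4  0.6 -0.3] w 0.075 q [-0.87  0.03  1.79 -0.    1.33 -2.29] yaw 2.9914 zz [-0.002  0.001 -1.   ]
side -0.11 20 0.0234
side -0.09 71 0.0311
side -0.07 52 0.0333
side -0.05 43 0.0335
side -0.03 52 0.0335
side -0.01 92 0.0476
side 0.01 42 0.0489
side 0.03 26 0.0338
side 0.05 43 0.0334
side 0.07 40 0.0331
side 0.09 29 0.0333
top -0.09 63 0.0346
top -0.07 66 0.035
top -0.05 66 0.0351
top -0.03 71 0.0354
top -0.01 68 0.0505
top 0.01 54 0.0484
top 0.03 63 0.0335
top 0.05 63 0.0341
top 0.07 66 0.0346
top 0.09 37 0.0336
```

View pics/end.png

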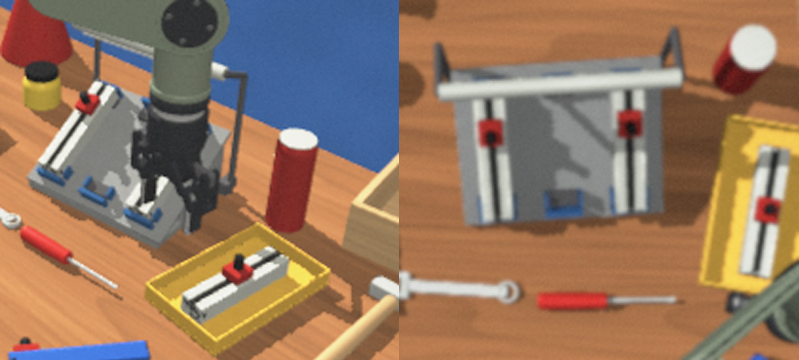

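Picture 12 (end) shows the rail flat in the tray with its carriage up, at (237,270) in the side half. The left and right rails are in the stand with their carriages near the top, at (490,132) and (630,122) in the top half, and the tools are undisturbed. I'm handing in.

```bash
python3 -c "
from plant import ctrl;print(ctrl.hand_in())"
```

```text
the job is handed in; nothing more can be done
None
```

The job is done and handed in at about 23 s of the 64 s. The middle rail was the one that binds, and it now lies flat in the yellow tray with its carriage on top.

- **Pushing:** I pushed all three carriages while the rails were still in the stand. The left and right ones stopped dead at about 110 mm of travel, with about 13 N on the fingers. The middle one stopped dead at about 68 mm with 11 N.
- **Moving the rail:** Moves allow no tilt, so the gripper stayed vertical. I therefore gripped the middle rail near its centre, astride the carriage, and not at own x 30 to 70 mm as suggested. I lifted it square to the deck and lowered it until its low end touched the tray. I then pivoted it flat in the jaws before opening them.
- **Last checks:** In both cameras the rail's top is level at 33–35 mm along the tray; a flat rail would be at 34 mm. The single low reading, 31 mm at the low end in the side view, is most likely an edge effect.
- **Other things:** In the last picture the left and right carriages are still near the top, and I saw no bystander moved. Their travel was measured before the rail was lifted, not after. The gripper stood clear with no wrist load. Forces at the readings taken stayed under about 15 N.

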